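Mark a bangle blank in the rocker press

TASK

Mark the bangle blank that lies in the rocker press: push the rocker's thumb pad down so that its other end tips up and squeezes the blank against the die, and keep about 16 N on the pad for a full second, never more than 25 N. Then take the blank out from under the die and lay it flat in the shallow wooden tray, setting it down rather than dropping it, and leave the other things on the bench where they are.

Things in the scene. Friction and masses are not known exactly. Their poses are not given: they have to be found in the camera images.
- press: grey C-frame bench press, fixed, yaw varies. Origin on the bench under the rocker's pivot; +x runs from the pivot to the die and column. Base plate 250 x 100 x 8 mm (x -65 to 185, y -50 to 50). Column at x 140 to 176 mm; from it an overarm 30 mm wide reaches to x = 65 at z 94 to 120. Die screw through it at x = 80, y = 0, with a 28 mm wide head, top at most 156 mm
- stand: pedestal carrying the steel rocker; origin and axes as the press. Pivot along y at z = 45 mm. At rest the rocker is level, 10 mm thick, top at z = 50. Pressing its -x end tips the +x end up; pad travel 23 mm, so the die is always met first. Return spring and weight: 3 to 5 N on the pad until the blank meets the die, then about 8 N more per mm. It levels itself when let go
- thumb_pad (a point): centre of the top face of the thumb pad, a flat steel plate 44 x 50 mm (x, y) at the rocker's end, 95 mm on the -x side of the pivot, 50 mm above the bench at rest
- die_axis (a point): point on the press's overarm at x = 80, y = 0, z = 94 mm, on the axis of the 16 mm wide round die that hangs from it on a hand-set screw. The die's height is not told: the gap between it and the blank lies anywhere from 4.5 to 10.5 mm (5 to 12.5 mm of pad travel) and must be found by feel
- nest_mouth (a point): middle of the floor, at the open end, of the nest: a straight channel 17 mm wide with 3 mm rims on the rocker's +x end, 80 mm from the pivot, floor 50 mm above the bench. It runs along the press's y from -41 mm (closed) to 62 mm (open, here)
- blank: plain metal strip 150 x 14 x 5 mm, round ends, about 90 g; origin at the centre of its underside, x along it, z up. Lies level in the nest; its +x end sticks out of the open end by about 58 mm with 50 mm of air under it: grip it there across its width, 45 mm from its centre. The die stands over the other half: slide it 50 mm or more along its own +x, level, before lifting
- tray: shallow wooden tray fixed to the bench, outer 200 x 100 x 18 mm, walls 5 mm, floor 5 mm thick. Origin: centre of its underside; x along its length
- mallet: bystander: hammer with a wooden handle, origin at its underside
- pliers: bystander: red-handled pliers, origin at its underside
- brush: bystander: bench brush, origin at its underside
- jar: bystander: small amber jar, 60 mm high, origin at its underside
- ring_cone: bystander: wooden ring cone, 85 mm high, origin at its underside
- bench_block: bystander: steel bench block, 70 x 70 x 22 mm, origin at its underside
- ring_gauge: bystander: brass ring, 32 mm across, origin at its underside
- offcut: bystander: short offcut strip, 70 x 14 x 5 mm, lying on the bench, origin at its underside
Not all that is in view belongs to the job. Leave any blue or green look-alike of the tray alone.

How it is judged (in metres and radians):
On the way:
1. the blank is squeezed against the die, with at least 11 N on the rocker's pad, for 0.6 s (contact force between blank and press above 5 N and contact force between the fingers and stand above 11 N), for 0.6 s.
At the end, for the whole second after the job is handed in: The marked blank lies flat on the tray's floor (within 0.06 rad of level, not on a wall), inside the tray, let go and at rest (x of blank in the frame of tray between -0.05 and 0.05 m and y of blank in the frame of tray between -0.05 and 0.05 m and z of blank in the frame of tray between 0.002 and 0.012 m and angle between the z axis of blank and the z axis of tray, either way round below 0.06 rad and linear speed of blank below 0.02 m/s); the robot touches nothing.
It fails at once if more than 25 N on the rocker (contact force between any of the fingers, the arm and stand above 25 N).
It fails at once if the blank is dropped into the tray from more than about 20 mm (linear speed of blank above 0.65 m/s and horizontal distance between blank and tray below 0.12 m and not (contact force between the fingers and blank above 0.05 N)).
It fails at once if a bystander is shifted by more than 30 mm (distance of any of mallet, pliers, brush, jar, ring_cone, bench_block, ring_gauge, offcut from where it was at the start of the episode above 0.03 m).
It also fails if it takes over 72 s, if anything falls off the work surface, if the arm or the gripper's body presses on something with over 40 N, if the wrist force passes 120 N, or if a joint passes its speed limit or range.

ROBOT

A 6-joint arm with a two-finger parallel gripper is mounted at the origin on the work surface. World frame = base frame: x ahead of the robot, y to its left, z up, the work surface at z = 0. Lengths are in m, angles in degrees, forces in N, time in s.
With the tool pointing down it reaches from about 0.4 to 0.825 m from the base axis. Payload 7 kg.
Tool frame: the origin (TCP) lies between the finger pads; the fingertips stand 19 mm ahead of it and the grasp point (between the pads) is the TCP (r.finger_overhang is the distance from the TCP to the fingertips, in m); z points along the fingers, y is the direction in which the jaws open and shut (so a half turn about z gives the same grasp; the last joint's range is limited). The gripper opens to 88 mm and grips with 3 to 60 N. Pads are 19 mm wide; open, the fingers measure 130 mm over their backs; the gripper's body (78 mm by 193 mm) begins 47 mm behind the grasp point.
Start: joints at [16.507, 20.546, 0.682, 0, -70.136, -16.507], TCP at [0.675, -0, 0.246] pointing down, gripper open.
Joint ranges: [-176.03, 176.03], [-82.01, 121.73], [-58.28, 71.71], [-173.87, 95.51], [-174.79, -0.11], [-173.66, 173.66]. Speed limits (degrees/s): [136.94, 136.94, 172.46, 180, 180, 180].

INTERFACE

Orientations are given as [roll, pitch, yaw] about the fixed x, y, z axes, in that order (R = Rz(yaw) Ry(pitch) Rx(roll)).
In Python, from plant import r, optics gives the robot as it stands. The module is installed in compiled form; this text tells all that it offers.
- The arm moves only by the tool step_arm, never from a script. Its argument "increments" is a list of rows, each an object of numbers: "tx", "ty", "tz": the shift along the world's x, y, z in mm; "ax", "ay", "az": the turn, a rotation vector about the world's x, y, z in degrees; "claw": the gripper command: -1 is shut, 1 is fully open, values between are in proportion. In form: [{"tx": .., "ty": .., "tz": .., "ax": .., "ay": .., "az": .., "claw": ..}, ...]. A call has 1 to 12 rows; each row shifts and turns the commanded pose from where the row before left it; what a row does not reach is not made up. A row lasts 1/10 s, in which the tool goes at most 50 mm and 8.59 degrees, less where a joint would pass 70% of its speed; a pose out of reach is approached as far as the arm can. A call with a gripper value outside its range is refused whole. The fingers move at their own pace and stop on an object; "newtons" is the grip in N (left out, the last holds). Time passes only in rows, so rows that do not move let the fingers close. It gives the time, the measured TCP pose, the force and the opening at its end, in the units of the state.
- r.get_state(): the state, without advancing time (a new reading comes with each control period).
- optics.capture(name): name is "scene" or "side" or "wrist"; returns a dict with "image" (400x640x3 uint8, blue, green, red), "depth" (400x640 float32, m along the optical axis (not along the pixel's ray), 0 where there is no reading), "fx", "fy", "cx", "cy" (pixels), "R" (3x3) and "t" (3): a world point X has camera coordinates R X + t. Camera axes: x right, y down, z forward; pixel columns grow to the right and rows downward; lengths in m; the calibration is good to about 2 mm. The wrist camera is an equidistant fisheye: a pixel r from the principal point sees the ray r / f radians off the axis. A picture is of the moment at which its call begins.
- r.close_job(): hands the job in, once; it reports no verdict.
The state is a dict: "time_s": time; "joints": joint angles; "qd": joint speeds; "joint_torque": joint torques, N m; "tcp_pos": TCP position; "eef_rot": TCP orientation; "contact_force": force on the tool from outside, world axes, zero at the start; "moment": the same for the moment, N m; "gripper_width": finger opening in m.
Only numpy, scipy, OpenCV 4.12 (cv2) and the standard library are available. Lean on these libraries where they do the work, as an engineer would, in place of code of your own. Each camera call takes 0.05 s, during which the arm holds its last target. There are 200 camera calls.

## Working session

There is one attempt and no reset: what is moved stays moved. The work goes in short steps, Python scripts to look and compute and a tool call to move; the robot and the scene stay as the last step left them, time stands still between calls to the robot, and variables do not carry over. Pictures are saved under pics/ and viewed, about 8 in all and at most 12, crops included, and the job is handed in when it is done.

Besides the shell and the picture viewer there is one more tool, called after "Emit:" as name(argument=value, ...), one argument or row to a line, values as JSON. step_arm: Moves the arm, as the interface text tells. Its arguments: {"type":"object","properties":{"increments":{"type":"array","items":{"type":"object","properties":{"tx":{"type":"number"},"ty":{"type":"number"},"tz":{"type":"number"},"ax":{"type":"number"},"ay":{"type":"number"},"az":{"type":"number"},"claw":{"type":"number"}}}},"newtons":{"type":"number"}},"required":["increments"]}

```bash
mkdir -p pics
cat > h.py <<'E'
import numpy as np, cv2
from plant import r, optics
def cap(n):
    c=optics.capture(n); np.savez('last_'+n+'.npz',**c); return c
def w(c,u,v,z=None):
    ray=np.array([(u-c['cx'])/c['fx'],(v-c['cy'])/c['fy'],1.])
    R,t=c['R'],c['t']
    if z is None:
        d=c['depth'][int(v),int(u)]; return R.T@(ray*d-t)
    o=-R.T@t; k=R.T@ray; return o+k*(z-o[2])/k[2]
E
python3 - <<'E'
from h import *
for n in('scene','side'):
    c=cap(n); cv2.imwrite(f'pics/{n}1.png',c['image']); print(n,c['R'].round(3).tolist(),c['t'],c['fx'])
print(r.get_state())
E
```

```text
scene [[-0.153, 0.988, 0.019], [0.566, 0.104, -0.818], [-0.81, -0.114, -0.575]] [ 0.06806099 -0.21108916  1.46360981] 367.3458354598279
side [[0.98, -0.2, 0.013], [-0.141, -0.736, -0.662], [0.142, 0.647, -0.749]] [-0.48358187  0.16029943  1.72257316] 502.97256707222556
{'time_s': 0.1, 'joints': array([ 1.65078007e+01,  2.05875124e+01,  6.38058149e-01, -1.91378010e-02,
       -7.01350055e+01, -1.65064863e+01]), 'qd': array([ 0.07993715, -0.07953884,  0.14094202,  0.1085541 , -0.03566165,
        0.01333312]), 'joint_torque': array([-1.42273191e-03, -5.84165347e+01,  2.93752134e+01,  7.01551259e+00,
        1.01412315e-02, -6.66964229e-05]), 'tcp_pos': array([ 6.74583027e-01, -7.51913240e-06,  2.44702566e-01]), 'eef_rot': array([ 1.79913909e+02, -6.74927610e-03, -9.00051969e+01]), 'contact_force': array([ 0.51920482, -0.57050682, -0.30615491]), 'moment': array([-0.04430502,  0.01060876,  0.02298929]), 'gripper_width': 0.08731420249615503}
```

View pics/scene1.png

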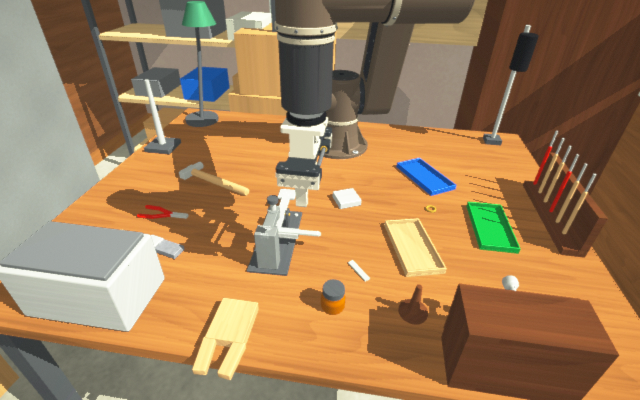

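View pics/side1.png

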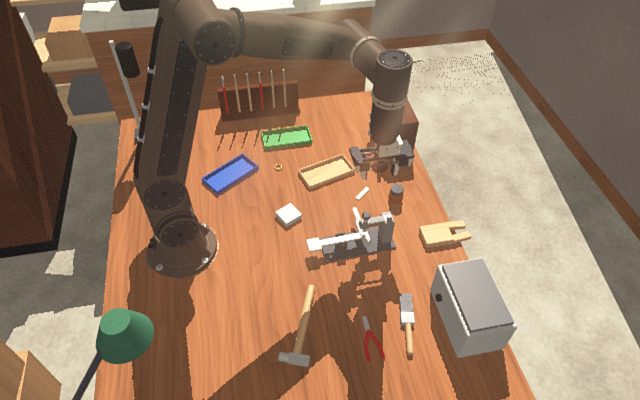

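The scene view shows the press around (280,240), with the blank's free end at (318,233) and the wooden tray at (414,246). The side view shows the pad near (318,244), the column near (388,232) and the tray at (327,172). I'll enlarge both next.

Run:
```python
import numpy as np,cv2
a=np.load('last_side.npz')['image'][140:265,285:425]; b=np.load('last_scene.npz')['image'][180:285,240:450]
cv2.imwrite('pics/c1.png',cv2.resize(a,None,fx=5,fy=4.8 and 5,interpolation=cv2.INTER_CUBIC)[:600])
```

```text
(no output)
```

View pics/c1.png

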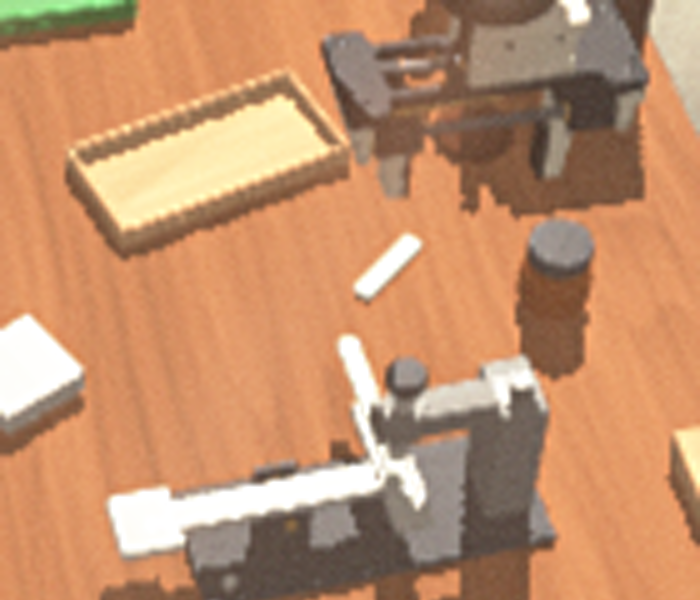

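Run:
```python
from h import *
c=dict(np.load('last_side.npz'))
P=lambda x,y,z:w(c,285+x/5-.4,140+y/5-.4,z)
pad=[P(*q,.05) for q in[(108,497),(172,487),(185,545),(122,556)]]
print('pad',np.round(pad,4),np.mean(pad,0).round(4),[np.linalg.norm(pad[i]-pad[(i+1)%4]).round(3) for i in range(4)])
print('tip',P(347,338,.055), w(c,354,210))
tr=[P(*q,.018) for q in[(70,155),(290,72),(348,150),(125,245)]]
print('tray',np.round(tr,4),np.mean(tr,0),[np.linalg.norm(tr[i]-tr[(i+1)%4]).round(3) for i in range(4)])
print('pad depth',w(c,314,244),'rocker', [w(c,285+x/5,140+y/5).round(4) for x,y in[(230,510),(350,482)]])
print('base corners',[P(*q,.008).round(4) for q in[(200,595),(550,540)]])
print('screw',w(c,366,213),'jar',w(c,397,189),'offcut',w(c,363,193),'block',w(c,288,213),'arm',w(c,375,219),'col',w(c,387,215))
```

```text
pad [[ 0.4172 -0.0819  0.05  ]
 [ 0.4611 -0.0818  0.05  ]
 [ 0.4602 -0.1307  0.05  ]
 [ 0.4176 -0.1316  0.05  ]] [ 0.439  -0.1065  0.05  ] [np.float64(0.044), np.float64(0.049), np.float64(0.043), np.float64(0.05)]
tip [0.60768137 0.02071197 0.055     ] [0.60457095 0.00807822 0.05497375]
tray [[0.4511 0.2739 0.018 ]
 [0.6399 0.3333 0.018 ]
 [0.6644 0.2388 0.018 ]
 [0.4756 0.1723 0.018 ]] [0.55776364 0.2546135  0.018     ] [np.float64(0.198), np.float64(0.098), np.float64(0.2), np.float64(0.105)]
pad depth [ 0.43884968 -0.10828246  0.05123655] rocker [array([ 0.4959, -0.1125,  0.0533]), array([ 0.5818, -0.1005,  0.0472])]
base corners [array([ 0.4684, -0.1434,  0.008 ]), array([ 0.7132, -0.1445,  0.008 ])]
screw [ 0.61352732 -0.09377996  0.15549154] jar [0.78132476 0.07151094 0.06065068] offcut [ 0.67400101  0.1326488  -0.00472751] block [0.37695575 0.06282657 0.02583654] arm [ 0.6469463  -0.09485605  0.11838796] col [ 0.69204125 -0.08313081  0.11500454]
```

Emit:
step_arm(
  increments=[
    {"tx": -30, "ty": -14, "claw": -1},
    {"tx": -40, "ty": -18, "claw": -1},
    {"tx": -40, "ty": -18, "claw": -1},
    {"tx": -40, "ty": -18, "claw": -1},
    {"tx": -40, "ty": -18, "claw": -1},
    {"tx": -30, "ty": -14, "claw": -1},
    {"tx": -15, "ty": -6, "claw": -1},
    {"tz": -40, "claw": -1},
    {"tz": -40, "claw": -1},
    {"tz": -40, "claw": -1},
    {"tz": -20, "claw": -1},
    {"claw": -1},
  ],
  newtons=40,
)

```text
$.increments[0]: bad value
```

Run:
```python
from h import *
c=cap('wrist'); cv2.imwrite('pics/w1.png',c['image']); c2=cap('side'); cv2.imwrite('pics/s2.png',cv2.resize(c2['image'][180:270,285:425],None,fx=5,fy=5))
print(c['t'],c['R'],c['fx'],c['cx'],c['cy']); print(r.get_state())
```

```text
[ 0.67424438 -0.03245868  0.39030186] [[-9.99997856e-01 -3.69890217e-04  2.03766849e-03]
 [ 1.70985360e-04  9.65814857e-01  2.59232777e-01]
 [-2.06389816e-03  2.59232570e-01 -9.65812723e-01]] 309.70691628693146 321.5552861425346 199.16725368091795
{'time_s': 0.2, 'joints': array([ 1.65083637e+01,  2.05751642e+01,  6.52283492e-01, -1.10280723e-02,
       -7.01359663e+01, -1.65076643e+01]), 'qd': array([-1.13788896e-04, -2.14186964e-01,  1.92956622e-01,  1.05997620e-01,
        1.14709675e-02,  1.60127641e-02]), 'joint_torque': array([-1.69030586e-04, -5.82551658e+01,  2.92981732e+01,  6.99271649e+00,
        8.23380979e-03, -1.36471313e-04]), 'tcp_pos': array([ 6.74713303e-01, -1.21375697e-05,  2.44975575e-01]), 'eef_rot': array([ 1.79940632e+02, -6.78035609e-03, -9.00030497e+01]), 'contact_force': array([ 0.22755441, -0.81275887, -0.27029677]), 'moment': array([-0.04664831,  0.04904258,  0.02946836]), 'gripper_width': 0.08772405617627364}
```

View pics/w1.png

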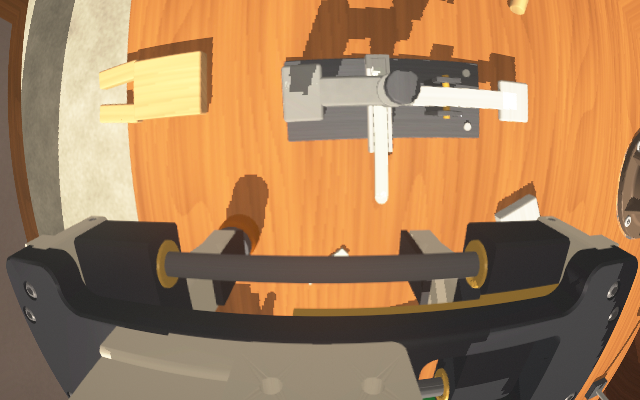

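The move was refused, probably because every row needs all its keys. The wrist image still helps: blank tip at (381,203), blank axis through (380,153), pad corners around (500,82) to (528,122).

```bash
cat >> h.py <<'E'
def wf(c,u,v,z):
    d=np.array([u-c['cx'],v-c['cy']]); rr=np.hypot(*d); th=rr/c['fx']
    ray=np.r_[d/rr*np.sin(th),np.cos(th)]; o=-c['R'].T@c['t']; k=c['R'].T@ray; return o+k*(z-o[2])/k[2]
E
python3 - <<'E'
from h import *
c=dict(np.load('last_wrist.npz'))
for n,u,v,z in[('tip',381,204,.055),('bl mid',379.5,165,.055),('bl l',374,165,.055),('bl r',386,165,.055),('padA',500,82,.05),('padB',527,82,.05),('padC',527,122,.05),('padD',500,121,.05),('base1',288,141,.008),('base2',478,136,.008)]:print(n,wf(c,u,v,z).round(4))
E
```

```text
tip [0.6078 0.0243 0.055 ]
bl mid [ 0.6115 -0.0197  0.055 ]
bl l [ 0.6176 -0.0196  0.055 ]
bl r [ 0.6042 -0.0198  0.055 ]
padA [ 0.4617 -0.1245  0.05  ]
padB [ 0.4189 -0.1308  0.05  ]
padC [ 0.4173 -0.0799  0.05  ]
padD [ 0.4604 -0.077   0.05  ]
base1 [ 0.715  -0.0418  0.008 ]
base2 [ 0.4679 -0.0549  0.008 ]
```

Emit:
step_arm(
  increments=[
    {"tx": -30, "ty": -14, "tz": 0, "ax": 0, "ay": 0, "az": 0, "claw": -1},
    {"tx": -40, "ty": -18, "tz": 0, "ax": 0, "ay": 0, "az": 0, "claw": -1},
    {"tx": -40, "ty": -18, "tz": 0, "ax": 0, "ay": 0, "az": 0, "claw": -1},
    {"tx": -40, "ty": -18, "tz": 0, "ax": 0, "ay": 0, "az": 0, "claw": -1},
    {"tx": -40, "ty": -18, "tz": 0, "ax": 0, "ay": 0, "az": 0, "claw": -1},
    {"tx": -30, "ty": -14, "tz": 0, "ax": 0, "ay": 0, "az": 0, "claw": -1},
    {"tx": -15, "ty": -6, "tz": 0, "ax": 0, "ay": 0, "az": 0, "claw": -1},
    {"tx": 0, "ty": 0, "tz": -40, "ax": 0, "ay": 0, "az": 0, "claw": -1},
    {"tx": 0, "ty": 0, "tz": -40, "ax": 0, "ay": 0, "az": 0, "claw": -1},
    {"tx": 0, "ty": 0, "tz": -40, "ax": 0, "ay": 0, "az": 0, "claw": -1},
    {"tx": 0, "ty": 0, "tz": -20, "ax": 0, "ay": 0, "az": 0, "claw": -1},
    {"tx": 0, "ty": 0, "tz": 0, "ax": 0, "ay": 0, "az": 0, "claw": -1},
  ],
  newtons=40,
)

```text
time_s: 1.4
tcp_pos: [0.4382, -0.1062, 0.1029]
eef_rot: [179.7, -0.0, -90.0]
contact_force: [-0.9, -0.4, -0.2]
gripper_width: 0.0014
```

Emit:
step_arm(
  increments=[
    {"tx": 0, "ty": 0, "tz": -15, "ax": 0, "ay": 0, "az": 0, "claw": -1},
    {"tx": 0, "ty": 0, "tz": -12, "ax": 0, "ay": 0, "az": 0, "claw": -1},
    {"tx": 0, "ty": 0, "tz": -3, "ax": 0, "ay": 0, "az": 0, "claw": -1},
    {"tx": 0, "ty": 0, "tz": 0, "ax": 0, "ay": 0, "az": 0, "claw": -1},
    {"tx": 0, "ty": 0, "tz": 0, "ax": 0, "ay": 0, "az": 0, "claw": -1},
  ],
)

```text
time_s: 1.9
tcp_pos: [0.4408, -0.1059, 0.0766]
eef_rot: [-179.9, 0.0, -90.0]
contact_force: [-0.2, 0.1, -0.2]
gripper_width: 0.0005
```

Emit:
step_arm(
  increments=[
    {"tx": 0, "ty": 0, "tz": -1, "ax": 0, "ay": 0, "az": 0, "claw": -1},
    {"tx": 0, "ty": 0, "tz": -1, "ax": 0, "ay": 0, "az": 0, "claw": -1},
    {"tx": 0, "ty": 0, "tz": -1, "ax": 0, "ay": 0, "az": 0, "claw": -1},
    {"tx": 0, "ty": 0, "tz": -1, "ax": 0, "ay": 0, "az": 0, "claw": -1},
    {"tx": 0, "ty": 0, "tz": 0, "ax": 0, "ay": 0, "az": 0, "claw": -1},
  ],
)

```text
time_s: 2.4
tcp_pos: [0.4399, -0.106, 0.0714]
eef_rot: [180.0, -0.0, -90.0]
contact_force: [-1.0, 0.5, 0.3]
gripper_width: 0.0007
```

Emit:
step_arm(
  increments=[
    {"tx": 0, "ty": 0, "tz": -1, "ax": 0, "ay": 0, "az": 0, "claw": -1},
    {"tx": 0, "ty": 0, "tz": -1, "ax": 0, "ay": 0, "az": 0, "claw": -1},
    {"tx": 0, "ty": 0, "tz": -1, "ax": 0, "ay": 0, "az": 0, "claw": -1},
    {"tx": 0, "ty": 0, "tz": -1, "ax": 0, "ay": 0, "az": 0, "claw": -1},
    {"tx": 0, "ty": 0, "tz": 0, "ax": 0, "ay": 0, "az": 0, "claw": -1},
  ],
)

```text
time_s: 2.9
tcp_pos: [0.4399, -0.106, 0.0675]
eef_rot: [180.0, -0.0, -90.0]
contact_force: [-0.8, 0.5, 3.4]
gripper_width: 0.0005
```

Emit:
step_arm(
  increments=[
    {"tx": 0, "ty": 0, "tz": -1, "ax": 0, "ay": 0, "az": 0, "claw": -1},
    {"tx": 0, "ty": 0, "tz": -1, "ax": 0, "ay": 0, "az": 0, "claw": -1},
    {"tx": 0, "ty": 0, "tz": 0, "ax": 0, "ay": 0, "az": 0, "claw": -1},
  ],
)

```text
time_s: 3.2
tcp_pos: [0.4399, -0.106, 0.0655]
eef_rot: [180.0, -0.0, -90.0]
contact_force: [-1.8, 0.5, 3.7]
gripper_width: 0.0004
```

Emit:
step_arm(
  increments=[
    {"tx": 0, "ty": 0, "tz": -1, "ax": 0, "ay": 0, "az": 0, "claw": -1},
    {"tx": 0, "ty": 0, "tz": -0.5, "ax": 0, "ay": 0, "az": 0, "claw": -1},
    {"tx": 0, "ty": 0, "tz": 0, "ax": 0, "ay": 0, "az": 0, "claw": -1},
  ],
)

```text
time_s: 3.5
tcp_pos: [0.4399, -0.106, 0.064]
eef_rot: [180.0, -0.0, -90.0]
contact_force: [-1.1, -0.4, 4.4]
gripper_width: 0.0004
```

Emit:
step_arm(
  increments=[
    {"tx": 0, "ty": 0, "tz": -0.5, "ax": 0, "ay": 0, "az": 0, "claw": -1},
    {"tx": 0, "ty": 0, "tz": -0.5, "ax": 0, "ay": 0, "az": 0, "claw": -1},
    {"tx": 0, "ty": 0, "tz": 0, "ax": 0, "ay": 0, "az": 0, "claw": -1},
  ],
)

```text
time_s: 3.8
tcp_pos: [0.4399, -0.106, 0.063]
eef_rot: [180.0, -0.0, -90.0]
contact_force: [-2.0, 0.7, 3.1]
gripper_width: 0.0004
```

Emit:
step_arm(
  increments=[
    {"tx": 0, "ty": 0, "tz": -0.5, "ax": 0, "ay": 0, "az": 0, "claw": -1},
    {"tx": 0, "ty": 0, "tz": -0.5, "ax": 0, "ay": 0, "az": 0, "claw": -1},
    {"tx": 0, "ty": 0, "tz": 0, "ax": 0, "ay": 0, "az": 0, "claw": -1},
  ],
)

```text
time_s: 4.1
tcp_pos: [0.4399, -0.106, 0.062]
eef_rot: [180.0, -0.0, -90.0]
contact_force: [-1.9, -0.9, 3.9]
gripper_width: 0.0003
```

Emit:
step_arm(
  increments=[
    {"tx": 0, "ty": 0, "tz": -0.5, "ax": 0, "ay": 0, "az": 0, "claw": -1},
    {"tx": 0, "ty": 0, "tz": 0, "ax": 0, "ay": 0, "az": 0, "claw": -1},
  ],
)

```text
time_s: 4.3
tcp_pos: [0.4399, -0.106, 0.0615]
eef_rot: [180.0, -0.0, -90.0]
contact_force: [-1.7, -0.8, 4.5]
gripper_width: 0.0006
```

Emit:
step_arm(
  increments=[
    {"tx": 0, "ty": 0, "tz": -0.5, "ax": 0, "ay": 0, "az": 0, "claw": -1},
    {"tx": 0, "ty": 0, "tz": -0.5, "ax": 0, "ay": 0, "az": 0, "claw": -1},
    {"tx": 0, "ty": 0, "tz": 0, "ax": 0, "ay": 0, "az": 0, "claw": -1},
  ],
)

```text
time_s: 4.6
tcp_pos: [0.44, -0.106, 0.0605]
eef_rot: [-180.0, -0.0, -90.0]
contact_force: [-1.6, -0.0, 4.1]
gripper_width: 0.0001
```

Emit:
step_arm(
  increments=[
    {"tx": 0, "ty": 0, "tz": -0.5, "ax": 0, "ay": 0, "az": 0, "claw": -1},
    {"tx": 0, "ty": 0, "tz": 0, "ax": 0, "ay": 0, "az": 0, "claw": -1},
  ],
)

```text
time_s: 4.8
tcp_pos: [0.44, -0.106, 0.06]
eef_rot: [-180.0, -0.0, -90.0]
contact_force: [-1.3, -0.4, 4.2]
gripper_width: 0.0002
```

Emit:
step_arm(
  increments=[
    {"tx": 0, "ty": 0, "tz": -0.5, "ax": 0, "ay": 0, "az": 0, "claw": -1},
    {"tx": 0, "ty": 0, "tz": -0.5, "ax": 0, "ay": 0, "az": 0, "claw": -1},
    {"tx": 0, "ty": 0, "tz": 0, "ax": 0, "ay": 0, "az": 0, "claw": -1},
  ],
)

```text
time_s: 5.1
tcp_pos: [0.4401, -0.106, 0.059]
eef_rot: [-180.0, -0.0, -90.0]
contact_force: [-1.4, -1.0, 4.1]
gripper_width: 0.0005
```

Emit:
step_arm(
  increments=[
    {"tx": 0, "ty": 0, "tz": -0.5, "ax": 0, "ay": 0, "az": 0, "claw": -1},
    {"tx": 0, "ty": 0, "tz": 0, "ax": 0, "ay": 0, "az": 0, "claw": -1},
  ],
)

```text
time_s: 5.3
tcp_pos: [0.4401, -0.106, 0.0586]
eef_rot: [-180.0, -0.0, -90.0]
contact_force: [-1.8, -0.7, 7.0]
gripper_width: 0.0006
```

Emit:
step_arm(
  increments=[
    {"tx": 0, "ty": 0, "tz": -0.5, "ax": 0, "ay": 0, "az": 0, "claw": -1},
    {"tx": 0, "ty": 0, "tz": 0, "ax": 0, "ay": 0, "az": 0, "claw": -1},
    {"tx": 0, "ty": 0, "tz": 0, "ax": 0, "ay": 0, "az": 0, "claw": -1},
  ],
)

```text
time_s: 5.6
tcp_pos: [0.4402, -0.106, 0.0584]
eef_rot: [-180.0, -0.0, -90.0]
contact_force: [-2.5, -0.3, 9.3]
gripper_width: 0.0001
```

Emit:
step_arm(
  increments=[
    {"tx": 0, "ty": 0, "tz": -0.5, "ax": 0, "ay": 0, "az": 0, "claw": -1},
    {"tx": 0, "ty": 0, "tz": -0.3, "ax": 0, "ay": 0, "az": 0, "claw": -1},
    {"tx": 0, "ty": 0, "tz": 0, "ax": 0, "ay": 0, "az": 0, "claw": -1},
    {"tx": 0, "ty": 0, "tz": 0, "ax": 0, "ay": 0, "az": 0, "claw": -1},
  ],
)

```text
time_s: 6.0
tcp_pos: [0.4402, -0.1061, 0.058]
eef_rot: [-180.0, -0.0, -90.0]
contact_force: [-4.8, 1.0, 15.8]
gripper_width: 0.0006
```

Emit:
step_arm(
  increments=[
    {"tx": 0, "ty": 0, "tz": 0, "ax": 0, "ay": 0, "az": 0, "claw": -1},
    {"tx": 0, "ty": 0, "tz": 0, "ax": 0, "ay": 0, "az": 0, "claw": -1},
    {"tx": 0, "ty": 0, "tz": 0, "ax": 0, "ay": 0, "az": 0, "claw": -1},
    {"tx": 0, "ty": 0, "tz": 0, "ax": 0, "ay": 0, "az": 0, "claw": -1},
  ],
)

```text
time_s: 6.4
tcp_pos: [0.4401, -0.1061, 0.058]
eef_rot: [-180.0, -0.0, -90.0]
contact_force: [-5.0, 1.5, 15.8]
gripper_width: 0.0006
```

```bash
python3 -c "
from h import *
print(r.get_state()['contact_force'])"
```

```text
[-4.97221883  1.49566479 15.81300107]
```

Emit:
step_arm(
  increments=[
    {"tx": 0, "ty": 0, "tz": 0, "ax": 0, "ay": 0, "az": 0, "claw": -1},
    {"tx": 0, "ty": 0, "tz": 0, "ax": 0, "ay": 0, "az": 0, "claw": -1},
    {"tx": 0, "ty": 0, "tz": 0, "ax": 0, "ay": 0, "az": 0, "claw": -1},
    {"tx": 0, "ty": 0, "tz": 0, "ax": 0, "ay": 0, "az": 0, "claw": -1},
    {"tx": 0, "ty": 0, "tz": 0, "ax": 0, "ay": 0, "az": 0, "claw": -1},
    {"tx": 0, "ty": 0, "tz": 0, "ax": 0, "ay": 0, "az": 0, "claw": -1},
    {"tx": 0, "ty": 0, "tz": 0, "ax": 0, "ay": 0, "az": 0, "claw": -1},
    {"tx": 0, "ty": 0, "tz": 0, "ax": 0, "ay": 0, "az": 0, "claw": -1},
  ],
)

```text
time_s: 7.2
tcp_pos: [0.4401, -0.106, 0.058]
eef_rot: [-180.0, -0.0, -90.0]
contact_force: [-5.1, 1.4, 15.1]
gripper_width: 0.0006
```

Emit:
step_arm(
  increments=[
    {"tx": 0, "ty": 0, "tz": 2, "ax": 0, "ay": 0, "az": 0, "claw": -1},
    {"tx": 0, "ty": 0, "tz": 2, "ax": 0, "ay": 0, "az": 0, "claw": -1},
    {"tx": 0, "ty": 0, "tz": 2, "ax": 0, "ay": 0, "az": 0, "claw": -1},
    {"tx": 0, "ty": 0, "tz": 2, "ax": 0, "ay": 0, "az": 0, "claw": -1},
    {"tx": 0, "ty": 0, "tz": 2, "ax": 0, "ay": 0, "az": 0, "claw": -1},
    {"tx": 0, "ty": 0, "tz": 2, "ax": 0, "ay": 0, "az": 0, "claw": -1},
    {"tx": 0, "ty": 0, "tz": 10, "ax": 0, "ay": 0, "az": 0, "claw": -1},
    {"tx": 0, "ty": 0, "tz": 40, "ax": 0, "ay": 0, "az": 0, "claw": -1},
    {"tx": 0, "ty": 0, "tz": 40, "ax": 0, "ay": 0, "az": 0, "claw": -1},
    {"tx": 0, "ty": 0, "tz": 40, "ax": 0, "ay": 0, "az": 0, "claw": -1},
    {"tx": 10, "ty": 5, "tz": 10, "ax": 0, "ay": 0, "az": 3, "claw": -1},
    {"tx": 30, "ty": 15, "tz": 0, "ax": 0, "ay": 0, "az": 0, "claw": -1},
  ],
)

```text
time_s: 8.4
tcp_pos: [0.4803, -0.0863, 0.213]
eef_rot: [-179.6, 0.1, -87.0]
contact_force: [1.4, 0.1, 0.6]
gripper_width: 0.0005
```

Emit:
step_arm(
  increments=[
    {"tx": 35, "ty": 20, "tz": 0, "ax": 0, "ay": 0, "az": 0, "claw": -1},
    {"tx": 35, "ty": 20, "tz": 0, "ax": 0, "ay": 0, "az": 0, "claw": -1},
    {"tx": 35, "ty": 20, "tz": 0, "ax": 0, "ay": 0, "az": 0, "claw": -0.1},
    {"tx": 25, "ty": 18, "tz": 0, "ax": 0, "ay": 0, "az": 0, "claw": -0.1},
    {"tx": 0, "ty": 0, "tz": -30, "ax": 0, "ay": 0, "az": 0, "claw": -0.1},
    {"tx": 0, "ty": 0, "tz": -30, "ax": 0, "ay": 0, "az": 0, "claw": -0.1},
    {"tx": 0, "ty": 0, "tz": -20, "ax": 0, "ay": 0, "az": 0, "claw": -0.1},
    {"tx": 0, "ty": 0, "tz": 0, "ax": 0, "ay": 0, "az": 0, "claw": -0.1},
    {"tx": 0, "ty": 0, "tz": 0, "ax": 0, "ay": 0, "az": 0, "claw": -0.1},
  ],
)

```text
time_s: 9.3
tcp_pos: [0.6104, -0.008, 0.13]
eef_rot: [-180.0, -0.0, -87.0]
contact_force: [0.1, -0.1, -0.1]
gripper_width: 0.0391
```

Run:
```python
from h import *
c=cap('wrist'); cv2.imwrite('pics/w2.png',c['image'])
s=r.get_state(); print(s['tcp_pos'],s['eef_rot'],s['gripper_width'])
```

```text
[ 0.61085844 -0.00791869  0.1307496 ] [-1.79898907e+02 -8.83626526e-04 -8.69815787e+01] 0.039070010273855725
```

View pics/w2.png

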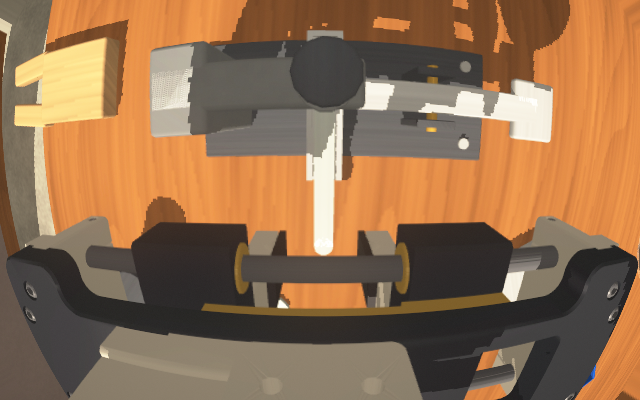

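The blank lies between the fingers and parallel to the tool: its axis is at u≈323 and its tip at (323,252). A quick numeric check comes next.

Run:
```python
from h import *
c=dict(np.load('last_wrist.npz'))
for q in[(323.5,252),(323.5,235),(324,190),(324,150)]:print(wf(c,*q,.055).round(4))
```

```text
[0.6075 0.0213 0.055 ]
[0.6082 0.0074 0.055 ]
[ 0.6098 -0.0269  0.055 ]
[ 0.6113 -0.0554  0.055 ]
```

Emit:
step_arm(
  increments=[
    {"tx": -1.5, "ty": 0, "tz": -15, "ax": 0, "ay": 0, "az": 0, "claw": -0.1},
    {"tx": 0, "ty": 0, "tz": -20, "ax": 0, "ay": 0, "az": 0, "claw": -0.1},
    {"tx": 0, "ty": 0, "tz": -15, "ax": 0, "ay": 0, "az": 0, "claw": -0.1},
    {"tx": 0, "ty": 0, "tz": -10, "ax": 0, "ay": 0, "az": 0, "claw": -0.1},
    {"tx": 0, "ty": 0, "tz": 0, "ax": 0, "ay": 0, "az": 0, "claw": -0.1},
    {"tx": 0, "ty": 0, "tz": 0, "ax": 0, "ay": 0, "az": 0, "claw": -0.1},
    {"tx": 0, "ty": 0, "tz": 0, "ax": 0, "ay": 0, "az": 0, "claw": -0.1},
  ],
)

```text
time_s: 10.05
tcp_pos: [0.6093, -0.0078, 0.0705]
eef_rot: [-179.9, 0.0, -87.0]
contact_force: [0.0, 1.2, -0.2]
gripper_width: 0.0395
```

Emit:
step_arm(
  increments=[
    {"tx": 0, "ty": 0, "tz": -0.5, "ax": 0, "ay": 0, "az": 0, "claw": -0.5},
    {"tx": 0, "ty": 0, "tz": 0, "ax": 0, "ay": 0, "az": 0, "claw": -0.6},
    {"tx": 0, "ty": 0, "tz": 0, "ax": 0, "ay": 0, "az": 0, "claw": -1},
    {"tx": 0, "ty": 0, "tz": 0, "ax": 0, "ay": 0, "az": 0, "claw": -1},
    {"tx": 0, "ty": 0, "tz": 0, "ax": 0, "ay": 0, "az": 0, "claw": -1},
    {"tx": 0, "ty": 0, "tz": 0, "ax": 0, "ay": 0, "az": 0, "claw": -1},
  ],
  newtons=45,
)

```text
time_s: 10.65
tcp_pos: [0.6085, -0.008, 0.0688]
eef_rot: [-180.0, -0.0, -87.0]
contact_force: [-0.4, 0.7, 0.8]
gripper_width: 0.0129
```

Emit:
step_arm(
  increments=[
    {"tx": -0.2, "ty": 5, "tz": 0.3, "ax": 0, "ay": 0, "az": 0, "claw": -1},
    {"tx": -0.4, "ty": 8, "tz": 0, "ax": 0, "ay": 0, "az": 0, "claw": -1},
    {"tx": -0.4, "ty": 8, "tz": 0, "ax": 0, "ay": 0, "az": 0, "claw": -1},
    {"tx": -0.4, "ty": 8, "tz": 0, "ax": 0, "ay": 0, "az": 0, "claw": -1},
    {"tx": -0.4, "ty": 8, "tz": 0, "ax": 0, "ay": 0, "az": 0, "claw": -1},
    {"tx": -0.4, "ty": 8, "tz": 0, "ax": 0, "ay": 0, "az": 0, "claw": -1},
    {"tx": 0, "ty": 0, "tz": 0, "ax": 0, "ay": 0, "az": 0, "claw": -1},
  ],
)

```text
time_s: 11.35
tcp_pos: [0.6063, 0.0382, 0.0691]
eef_rot: [-180.0, 0.0, -86.9]
contact_force: [-0.2, -0.4, -0.3]
gripper_width: 0.0133
```

Emit:
step_arm(
  increments=[
    {"tx": -0.5, "ty": 10, "tz": 0, "ax": 0, "ay": 0, "az": 0, "claw": -1},
    {"tx": -0.5, "ty": 10, "tz": 0, "ax": 0, "ay": 0, "az": 0, "claw": -1},
    {"tx": -0.5, "ty": 10, "tz": 0, "ax": 0, "ay": 0, "az": 0, "claw": -1},
    {"tx": -0.5, "ty": 10, "tz": 0, "ax": 0, "ay": 0, "az": 0, "claw": -1},
    {"tx": -0.5, "ty": 10, "tz": 0, "ax": 0, "ay": 0, "az": 0, "claw": -1},
    {"tx": -0.5, "ty": 10, "tz": 0, "ax": 0, "ay": 0, "az": 0, "claw": -1},
    {"tx": 0, "ty": 0, "tz": 10, "ax": 0, "ay": 0, "az": 0, "claw": -1},
    {"tx": 0, "ty": 0, "tz": 0, "ax": 0, "ay": 0, "az": 0, "claw": -1},
    {"tx": 0, "ty": 0, "tz": 0, "ax": 0, "ay": 0, "az": 0, "claw": -1},
  ],
)

```text
time_s: 12.25
tcp_pos: [0.6035, 0.097, 0.0796]
eef_rot: [-179.9, 0.0, -87.0]
contact_force: [-0.1, -0.7, -1.2]
gripper_width: 0.0128
```

Run:
```python
from h import *
c=cap('wrist'); s=cap('side')
cv2.imwrite('pics/w3.png',np.vstack([cv2.resize(c['image'][100:260],(640,160)),cv2.resize(s['image'][130:240,300:460],(640,440),interpolation=cv2.INTER_CUBIC)]))
s=r.get_state(); print(s['tcp_pos'],s['eef_rot'],s['gripper_width'],s['contact_force'])
```

```text
[0.60320254 0.09663513 0.07909999] [-1.79998242e+02  6.38938911e-03 -8.70320668e+01] 0.013038812642653622 [-0.31243926  0.04790111 -0.97240229]
```

View pics/w3.png

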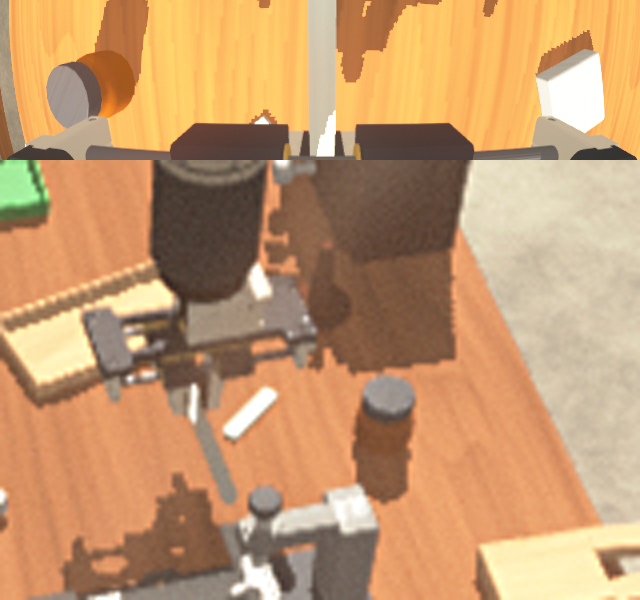

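The blank is held and clear of the nest. In the side crop its rear end is at (230,495). I'll check for droop with depth and compute the tray target.

Run:
```python
from h import *
c=dict(np.load('last_wrist.npz')); print(c['depth'][100:240:12,322].round(3))
s=dict(np.load('last_side.npz'))
for u,v in[(350,195),(352,200),(354,205),(356,210),(357,213)]:print(w(s,u,v).round(4))
# rear end if level: expected px
p=np.array([.6032+.12*.052,.0966-.12,.0625]); q=s['R']@p+s['t']; print('pred rear end px',s['fx']*q[0]/q[2]+s['cx'],s['fy']*q[1]/q[2]+s['cy'])
c0=np.array([.55776,.25461]); d=np.array([.1887,.0630]);d/=np.linalg.norm(d); print('target tcp',c0+.045*d,'yaw',np.degrees(np.arctan2(d[1],d[0])))
```

```text
[0.147 0.148 0.148 0.15  0.153 0.154 0.155 0.157 0.158 0.16  0.161 0.164]
[0.6052 0.0729 0.0633]
[0.6074 0.0506 0.0604]
[0.6077 0.0232 0.0641]
[ 0.6083 -0.003   0.0669]
[ 0.61   -0.0123  0.0611]
pred rear end px 357.65599113022324 215.171836792227
target tcp [0.60044396 0.26886061] yaw 18.462271557862373
```

Emit:
step_arm(
  increments=[
    {"tx": 0, "ty": 10, "tz": 30, "ax": 0, "ay": 0, "az": -4.5, "claw": -1},
    {"tx": 0, "ty": 20, "tz": 20, "ax": 0, "ay": 0, "az": -7, "claw": -1},
    {"tx": 0, "ty": 20, "tz": 0, "ax": 0, "ay": 0, "az": -7, "claw": -1},
    {"tx": 0, "ty": 20, "tz": 0, "ax": 0, "ay": 0, "az": -7, "claw": -1},
    {"tx": 0, "ty": 20, "tz": 0, "ax": 0, "ay": 0, "az": -7, "claw": -1},
    {"tx": 0, "ty": 20, "tz": 0, "ax": 0, "ay": 0, "az": -7, "claw": -1},
    {"tx": 0, "ty": 20, "tz": 0, "ax": 0, "ay": 0, "az": -7, "claw": -1},
    {"tx": 0, "ty": 20, "tz": 0, "ax": 0, "ay": 0, "az": -7, "claw": -1},
    {"tx": -3, "ty": 15, "tz": 0, "ax": 0, "ay": 0, "az": -7, "claw": -1},
    {"tx": 0, "ty": 7, "tz": 0, "ax": 0, "ay": 0, "az": -7, "claw": -1},
    {"tx": 0, "ty": 0, "tz": 0, "ax": 0, "ay": 0, "az": -7, "claw": -1},
    {"tx": 0, "ty": 0, "tz": 0, "ax": 0, "ay": 0, "az": 0, "claw": -1},
  ],
)

```text
time_s: 13.55
tcp_pos: [0.6001, 0.2689, 0.1287]
eef_rot: [-180.0, -0.0, -161.6]
contact_force: [-0.0, -0.2, -0.3]
gripper_width: 0.0131
```

Run:
```python
from h import *
c0=dict(np.load('last_scene.npz')); print('cone',w(c0,418,291),w(c0,414,310),[w(c0,402+3*i,312).round(3) for i in range(9)])
s=cap('scene'); k=cap('side')
cv2.imwrite('pics/s4.png',np.vstack([cv2.resize(k['image'][140:210,270:430],(640,280),interpolation=cv2.INTER_CUBIC),cv2.resize(s['image'][210:285,350:510],(640,300),interpolation=cv2.INTER_CUBIC)]))
st=r.get_state(); print(st['tcp_pos'],st['eef_rot'],st['gripper_width'],st['joints'])
```

```text
cone [0.77863446 0.25435392 0.07679742] [0.78521642 0.25449311 0.02394147] [array([0.784, 0.231, 0.011]), array([0.783, 0.238, 0.011]), array([0.782, 0.244, 0.011]), array([0.785, 0.249, 0.016]), array([0.786, 0.255, 0.018]), array([0.783, 0.262, 0.016]), array([0.779, 0.27 , 0.012]), array([0.776, 0.276, 0.01 ]), array([0.774, 0.283, 0.009])]
[0.60025609 0.26854431 0.12882904] [-1.79992414e+02 -2.30946234e-02 -1.61324220e+02] 0.013055522313988146 [ 4.10599621e+01  2.40785623e+01 -1.00609549e+01 -2.15081581e-03
 -5.58847261e+01 -1.12382974e+02]
```

View pics/s4.png

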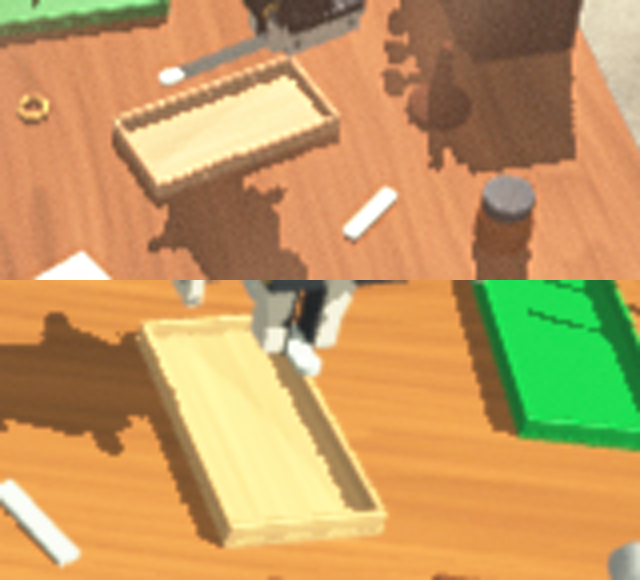

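Run:
```python
from h import *
s=dict(np.load('last_scene.npz'))
p=[w(s,350+a/4,210+b/4,.018) for a,b in[(141,41),(384,236),(228,264)]];print(np.round(p,4),(p[0]+p[1])/2, w(s,403,250),w(s,412,250))
```

```text
[[0.478  0.1911 0.018 ]
 [0.6436 0.3393 0.018 ]
 [0.6831 0.2444 0.018 ]] [0.56078165 0.26518351 0.018     ] [0.58190381 0.23947731 0.00729083] [0.57598244 0.26317412 0.00567524]
```

Emit:
step_arm(
  increments=[
    {"tx": 0, "ty": 0, "tz": -20, "ax": 0, "ay": 0, "az": 0, "claw": -1},
    {"tx": 0, "ty": 0, "tz": -25, "ax": 0, "ay": 0, "az": 0, "claw": -1},
    {"tx": 0, "ty": 0, "tz": -20, "ax": 0, "ay": 0, "az": 0, "claw": -1},
    {"tx": 0, "ty": 0, "tz": -10, "ax": 0, "ay": 0, "az": 0, "claw": -1},
    {"tx": 0, "ty": 0, "tz": 0, "ax": 0, "ay": 0, "az": 0, "claw": -1},
  ],
)

```text
time_s: 14.15
tcp_pos: [0.5996, 0.2681, 0.0526]
eef_rot: [-179.9, -0.2, -161.4]
contact_force: [0.1, 0.6, -1.4]
gripper_width: 0.0134
```

Emit:
step_arm(
  increments=[
    {"tx": 3, "ty": 3, "tz": -8, "ax": 0, "ay": 0, "az": 0, "claw": -1},
    {"tx": 0, "ty": 0, "tz": -7, "ax": 0, "ay": 0, "az": 0, "claw": -1},
    {"tx": 0, "ty": 0, "tz": -5, "ax": 0, "ay": 0, "az": 0, "claw": -1},
    {"tx": 0, "ty": 0, "tz": -3, "ax": 0, "ay": 0, "az": 0, "claw": -1},
    {"tx": 0, "ty": 0, "tz": -2, "ax": 0, "ay": 0, "az": 0, "claw": -1},
    {"tx": 0, "ty": 0, "tz": 0, "ax": 0, "ay": 0, "az": 0, "claw": -1},
    {"tx": 0, "ty": 0, "tz": 0, "ax": 0, "ay": 0, "az": 0, "claw": -1},
  ],
)

```text
time_s: 14.85
tcp_pos: [0.6034, 0.272, 0.0293]
eef_rot: [180.0, 0.0, -161.5]
contact_force: [0.4, 0.4, 0.2]
gripper_width: 0.0127
```

Run:
```python
from h import *
s=cap('scene'); k=cap('side')
cv2.imwrite('pics/s5.png',np.vstack([cv2.resize(k['image'][130:200,270:430],(640,280),interpolation=cv2.INTER_CUBIC),cv2.resize(s['image'][210:285,350:510],(640,300),interpolation=cv2.INTER_CUBIC)]))
```

```text
(no output)
```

View pics/s5.png

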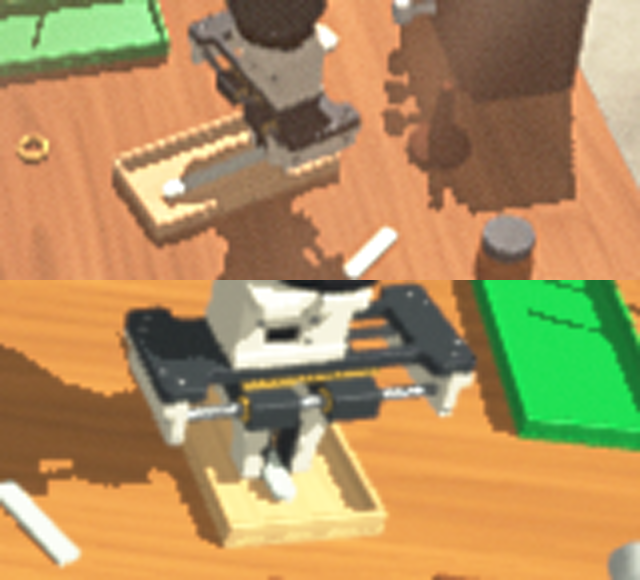

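The blank is inside the tray walls in both views (ends at about (172,188) and (280,485)). Next I lower it gently.

Emit:
step_arm(
  increments=[
    {"tx": 0, "ty": 0, "tz": -1, "ax": 0, "ay": 0, "az": 0, "claw": -1},
    {"tx": 0, "ty": 0, "tz": -1, "ax": 0, "ay": 0, "az": 0, "claw": -1},
    {"tx": 0, "ty": 0, "tz": -1, "ax": 0, "ay": 0, "az": 0, "claw": -1},
    {"tx": 0, "ty": 0, "tz": -1, "ax": 0, "ay": 0, "az": 0, "claw": -1},
    {"tx": 0, "ty": 0, "tz": 0, "ax": 0, "ay": 0, "az": 0, "claw": -1},
  ],
)

```text
time_s: 15.45
tcp_pos: [0.6032, 0.2719, 0.0248]
eef_rot: [-180.0, -0.0, -161.5]
contact_force: [-0.1, -0.8, -1.3]
gripper_width: 0.013
```

Emit:
step_arm(
  increments=[
    {"tx": 0, "ty": 0, "tz": -0.5, "ax": 0, "ay": 0, "az": 0, "claw": -1},
    {"tx": 0, "ty": 0, "tz": 0, "ax": 0, "ay": 0, "az": 0, "claw": -1},
  ],
)

```text
time_s: 15.65
tcp_pos: [0.6033, 0.272, 0.0245]
eef_rot: [180.0, 0.0, -161.5]
contact_force: [-0.3, -0.1, -0.2]
gripper_width: 0.0127
```

Emit:
step_arm(
  increments=[
    {"tx": 0, "ty": 0, "tz": -0.5, "ax": 0, "ay": 0, "az": 0, "claw": -1},
    {"tx": 0, "ty": 0, "tz": 0, "ax": 0, "ay": 0, "az": 0, "claw": -1},
  ],
)

```text
time_s: 15.85
tcp_pos: [0.6033, 0.272, 0.0244]
eef_rot: [180.0, 0.0, -161.5]
contact_force: [-1.4, -1.1, 2.2]
gripper_width: 0.0131
```

Emit:
step_arm(
  increments=[
    {"tx": 0, "ty": 0, "tz": -0.3, "ax": 0, "ay": 0, "az": 0, "claw": -1},
    {"tx": 0, "ty": 0, "tz": 0, "ax": 0, "ay": 0, "az": 0, "claw": -1},
  ],
)

```text
time_s: 16.05
tcp_pos: [0.6033, 0.272, 0.0244]
eef_rot: [-180.0, 0.0, -161.5]
contact_force: [-3.1, -0.8, 5.8]
gripper_width: 0.0128
```

Touching the floor. Opening gently (about 30 mm), then rising.

Emit:
step_arm(
  increments=[
    {"tx": 0, "ty": 0, "tz": 0.5, "ax": 0, "ay": 0, "az": 0, "claw": -0.65},
    {"tx": 0, "ty": 0, "tz": 0, "ax": 0, "ay": 0, "az": 0, "claw": -0.5},
    {"tx": 0, "ty": 0, "tz": 0, "ax": 0, "ay": 0, "az": 0, "claw": -0.4},
    {"tx": 0, "ty": 0, "tz": 0, "ax": 0, "ay": 0, "az": 0, "claw": -0.4},
    {"tx": 0, "ty": 0, "tz": 5, "ax": 0, "ay": 0, "az": 0, "claw": -0.4},
    {"tx": 0, "ty": 0, "tz": 20, "ax": 0, "ay": 0, "az": 0, "claw": -0.4},
    {"tx": 0, "ty": 0, "tz": 40, "ax": 0, "ay": 0, "az": 0, "claw": -0.4},
    {"tx": 0, "ty": 0, "tz": 45, "ax": 0, "ay": 0, "az": 0, "claw": -0.4},
    {"tx": 0, "ty": 0, "tz": 45, "ax": 0, "ay": 0, "az": 0, "claw": -0.4},
    {"tx": 0, "ty": 0, "tz": 30, "ax": 0, "ay": 0, "az": 0, "claw": -0.4},
    {"tx": 0, "ty": 0, "tz": 0, "ax": 0, "ay": 0, "az": 0, "claw": -0.4},
  ],
)

```text
time_s: 17.15
tcp_pos: [0.6053, 0.2731, 0.2154]
eef_rot: [179.9, 0.5, -161.5]
contact_force: [0.4, -0.0, -0.9]
gripper_width: 0.0264
```

Run:
```python
from h import *
s=cap('scene'); k=cap('side')
cv2.imwrite('pics/s6.png',np.vstack([cv2.resize(k['image'][140:260,270:430],(400,300),interpolation=cv2.INTER_CUBIC),cv2.resize(s['image'][205:280,350:450],(400,300),interpolation=cv2.INTER_CUBIC)]))
print(r.get_state()['gripper_width'])
```

```text
0.02648314413453383
```

View pics/s6.png

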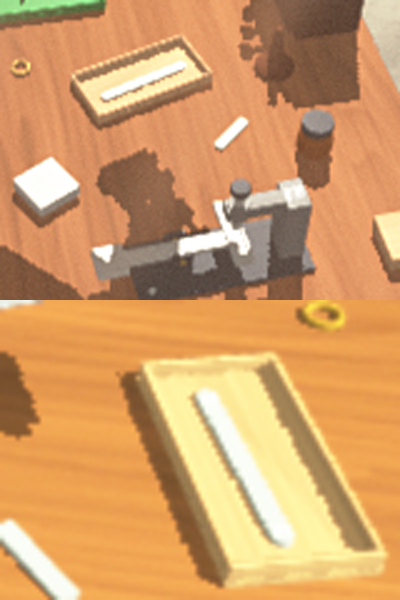

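The blank lies flat near the tray's centre, and the bystanders look unmoved, so I'm handing in.

```bash
python3 -c "
from h import *
print(r.close_job())"
```

```text
the job is handed in; nothing more can be done
None
```

I marked the blank, laid it in the wooden tray and handed the job in at about 17 s; no verdict was reported.

- **Marking:** I pushed the pad with shut fingers. The blank met the die after roughly 10 mm of pad travel. I then held 15–16 N vertically (about 16–17 N in total) for about 1.2 s. No reading came near the 25 N limit.
- **Moving the blank:** I gripped it by its free end and slid it 105 mm out of the nest, level. Then I turned it to the tray's direction and lowered it until I felt about 2–6 N of floor contact. I let go there and raised the arm clear.
- **Last checks:** The final scene and side views show the blank flat near the tray's centre and clear of the walls, with the bystanders in view unmoved. The mallet, pliers and brush were outside that last crop, but the arm never went near them.
- **Disagreements:** The two cameras differed by about 1 cm on the tray's centre, so I shifted the target 3 mm in x and y. The gripper read 13 mm on the 14 mm wide blank. My first move was refused because its rows left out some keys, so nothing moved.

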